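# Fetch the timer from the back of the spice rack and stow the tin in its place

### The arm

A 6-joint arm with a two-finger parallel gripper is mounted at the origin on a cart in front of the work surface, level with it; the furniture and walls round the work are solid. World frame = base frame: x ahead of the robot, y to its left, z up, the work surface at z = 0. Lengths are in m, angles in rad, forces in N, time in s.
With the tool pointing down it reaches from about 0.25 to 0.8 m from the base axis. Payload 3.9 kg.
Tool frame: the origin (TCP) lies at the very end of the fingers, on their centre line; the grasp point (between the pads) lies 19 mm behind it; z points along the fingers, y is the line along which they close (so a half turn about z gives the same grasp; the last joint's range is limited). The gripper opens to 85 mm and grips with 20 to 120 N. Pads are 22 mm wide; open, the fingers measure 114 mm over their backs; the gripper's body (76 mm by 85 mm) begins 54 mm behind the grasp point. The pads swing forward as they close: fully open they stand 13 mm farther back than shut.
Start: joints at [-1.323, 0.26, -0.138, 1.173, 0, 1.571], TCP at [0.129, -0.509, 0.231] pointing down, gripper open.
Joint ranges: [-2.78, 2.78], [-0.83, 1.72], [-1.28, 1.37], [-1.9, 2.12], [-1.57, 1.48], [-3.14, 3.14]. Speed limits (rad/s): [2.57, 2.57, 3.14, 3.14, 3.14, 3.14].

### API

Orientations are given as a rotation vector (axis times angle).
In Python, from bench import bot gives the robot as it stands.
- The arm moves only by the shell command python3 -m handwheel 'ROWS' [FORCE]. ROWS is JSON, a list of rows, each a list of 3 entries, a list of its own where there are three numbers: the shift along the world's x, y, z normalised to -1 to 1, where 1 is 2.5 cm, then the turn, a rotation vector about the world's x, y, z normalised to -1 to 1, where 1 is 6 degrees, then the closure, from -1 (fully open) to 1 (shut). A call has exactly 5 rows; each row shifts and turns the commanded pose from where the row before left it; what a row does not reach is not made up. A row lasts 1/8 s, in which the tool goes at most 62.5 mm and 10.7 degrees, less where a joint would pass 70% of its speed; a pose out of reach is approached as far as the arm can. A call with a number of a shift or a turn outside -1 to 1 is refused whole. A call with a gripper value outside its range is refused whole. The fingers move at their own pace and stop on an object; FORCE is the grip in N (left out, the last holds). Time passes only in rows, so rows that do not move let the fingers close, or fill a call up. It gives the time, the measured TCP pose, the force, the opening and the grip force at its end, in the units of the state.
- bot.get_state(): the state, without advancing time (a new reading comes with each control period).
- bot.get_image(name): name is "scene" or "top"; returns the picture (480x640x3 uint8, red, green, blue); there is no depth.
- bot.camera_info(name): a dict with "fx", "fy", "cx", "cy" (pixels), "R" (3x3) and "t" (3): a world point X has camera coordinates R X + t. Camera axes: x right, y down, z forward; pixel columns grow to the right and rows downward; lengths in m; the calibration is good to about 2 mm. A picture is of the moment at which its call begins. camera_info takes no time and is no camera call.
- bot.sign_off(): hands the job in; it is judged then, once.
The state is a dict: "clock": time; "q": joint angles; "dq": joint speeds; "tau": joint torques, N m; "ee_pos": TCP position; "orientation": TCP orientation; "contact_force": force on the tool from outside, world axes, zero at the start; "moment": the same for the moment, N m; "width": finger opening in m; "finger_force": force on a finger pad.
Only numpy, scipy, OpenCV 4.12 (cv2) and the standard library are available. Lean on these libraries where they do the work, as an engineer would, in place of code of your own. Each camera call takes 0.05 s, during which the arm holds its last target. There are 200 camera calls.

### The job

I need the kitchen timer that is shut in at the back of the wooden spice rack: first stand the pepper mill and the spice jar from the front of the rack aside on the worktop, slide the rack's divider forward so you can get at the timer, and stand the timer on the round wooden board. Then stow the tomato tin upright in the timer's place, slide the divider back to where it was, and put the mill and the jar back upright where each of them stood. Leave the egg cup where it is.

Things in the scene. Friction and masses are not known exactly. Their poses are not given: they have to be found in the camera images.
- rack: Fixed light-wood spice rack 241 x 96 mm, one open-topped lane. Origin: at its underside; x runs along the lane from front (robot side) to rear. Inside 221 mm long (x -107.5 to 113.5), 76 wide, floor top at z = 12 mm. Sides 10 thick, 46 high at the front, 66 at the rear (x over 25); front board 46 high. Front to rear stand mill and jar (either first, 63 mm apart), divider, timer.
- rear_place (a point): Timer's place: middle of the floor of the rack's rear part (rack x = 77.5 mm, z = 12 mm), with the rack's axes. The rear end, at rack x = 113.5 mm, is closed only by a lip 8 mm thick whose top is 22 mm above the worktop, so a finger can go down over it behind the thing there.
- divider_top (a point): Middle of the top edge of the divider, a wooden board 8 mm thick (along the rack's x), 72 mm wide, that stands across the lane, its round-arched top 128 mm above the worktop; the top 30 mm can be pinched from above along the rack's x. It has the rack's axes.
- divider (a joint): How far (m) the divider is slid forward (towards the rack's front, its -x): 0 = rearmost stop, divider's middle at rack x = +37.5 mm, rear part 72 mm long; 0.075 = foremost. It stays where it is left; sliding takes about 2 N.
- mill: Black pepper mill, upright, 60 mm in diameter and 209 mm high, 0.24 kg. Origin: centre of its underside, z up. The round head, 60 mm across, spans 153 to 196 mm above the origin and is the part to grip from above (a small knob tops it); the head does not turn.
- jar: Glass spice jar with a gold-coloured cap, upright, 42 mm across and 96 mm high, 0.11 kg; cap 76 to 96 mm above the origin. Origin: centre of its underside, z up.
- timer: Round kitchen timer, white dome on a red base, 62 mm in diameter, 49 mm high, 0.09 kg; the dome does not turn. Origin: centre of its underside, z up. It starts in the rack's rear part, lower than the side boards.
- tin: Small tomato tin, upright, 57 mm in diameter, 72 mm high, 0.18 kg. Origin: centre of its underside, z up. It starts on the worktop.
- board: Fixed round wooden board (trivet), 171 mm in diameter, top 20 mm above the worktop. Origin: centre of its underside. The worktop between rack and board (x 0.42 to 0.60 m, y -0.12 to 0.12 m) holds nothing unlisted, so things can be stood aside there; farther back a wall shelf is in the way of a wrist.
- egg_cup: Blue glazed egg cup, a bystander to leave alone on the worktop, 49 mm in diameter, 53 mm high, 0.05 kg. Origin: centre of its underside.
Mind the look-alikes: they are no part of the job. What is shaped like the timer but purple is not meant.

How it is judged:
On the way, in this order (a step that is already met when the one before it is completed fails the run):
1. the mill and the jar both stand upright on the worktop, out of the rack (height (world z) of mill between -0.01 and 0.008 m and angle between each of mill, jar's own z axis and vertical below 0.12 rad and height (world z) of jar between -0.01 and 0.008 m), for 0.2 s.
2. the divider is slid forward by more than 30 mm (value of joint divider above 0.03 m), for 0.2 s.
3. the timer stands upright on the round board (horizontal distance between timer and board below 0.05 m and height (world z) of timer between 0.014 and 0.028 m and angle between timer's own z axis and vertical below 0.12 rad), for 0.2 s.
At the end, for the whole second after the job is handed in: Timer upright on the round board, within 50 mm of its middle; tin upright on the rack's floor behind the divider; divider within 12 mm of its rearmost stop; mill and jar upright within 15 mm of where each stood; all released and at rest (all of step 3 and linear speed of each of timer, tin, mill, jar below 0.02 m/s and x of tin in the frame of rack between 0.06 and 0.095 m and y of tin in the frame of rack between -0.014 and 0.014 m and z of tin in the frame of rack between 0.008 and 0.018 m and angle between each of tin, mill, jar's own z axis and vertical below 0.12 rad and value of joint divider below 0.012 m and distance of each of mill, jar from where it was at the start of the episode below 0.015 m); the robot touches nothing.
It fails at once if the egg cup is pushed more than 20 mm from its place (distance of egg_cup from where it was at the start of the episode above 0.02 m).
It also fails if it takes over 152 s, if anything falls off the work surface, if the arm or the gripper's body presses on something with over 40 N, if the wrist force passes 120 N, or if a joint passes its speed limit or range.

## Working session

There is one attempt and no reset: what is moved stays moved. The work goes in short steps, Python scripts to look and compute and a shell command to move; the robot and the scene stay as the last step left them, time stands still between calls to the robot, and variables do not carry over. Pictures are saved under pics/ and viewed, at most 14 in all, crops included, and the job is handed in when it is done.

```bash
mkdir -p pics; ls; python3 - <<'E'
from bench import bot
import cv2
for n in("scene","top"):
    im=bot.get_image(n); cv2.imwrite(f"pics/{n}0.png",im[:,:,::-1]); print(n,bot.camera_info(n))
print(bot.get_state())
E
```

```text
pics
scene {'fx': 534.9326952343895, 'fy': 534.9326952343895, 'cx': 309.8619891354656, 'cy': 242.16796189839525, 'R': array([[-0.93006163, -0.36669445, -0.02281532],
       [-0.19793413,  0.55240879, -0.80973243],
       [ 0.30952777, -0.74858514, -0.58635557]]), 't': array([0.46759976, 0.23668811, 0.72403672])}
top {'fx': 592.6975861473719, 'fy': 592.6975861473719, 'cx': 316.8089612853134, 'cy': 238.22231159729586, 'R': array([[ 0.11731021, -0.993077  ,  0.00603189],
       [-0.9440055 , -0.11339539, -0.30983075],
       [ 0.30836978,  0.03065217, -0.95077259]]), 't': array([-0.15901155,  0.54737816,  1.16092742])}
{'clock': 0.1, 'q': array([-1.32300023e+00,  2.60635134e-01, -1.39241247e-01,  1.17271537e+00,
        2.31014268e-05,  1.57079699e+00]), 'dq': array([-0.00122671, -0.00092633,  0.00235683, -0.00023357, -0.00115466,
       -0.00107634]), 'tau': array([ 2.91730203e-04, -4.06507802e+01,  2.54528296e+01,  1.01013031e-02,
        1.52576640e-04, -1.76902407e-06]), 'ee_pos': array([ 0.12862099, -0.50836196,  0.23053889]), 'orientation': array([-3.11573990e+00, -3.88020509e-01,  3.12343151e-04]), 'contact_force': array([-0.9455943 ,  0.94085536,  0.67505828]), 'moment': array([-0.01113053,  0.01847557, -0.0047016 ]), 'finger_force': 0.0, 'width': 0.08552228317567442}
```

View pics/scene0.png

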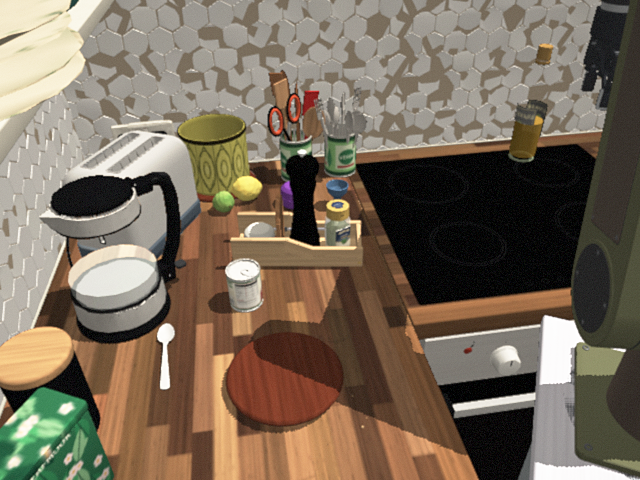

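View pics/top0.png

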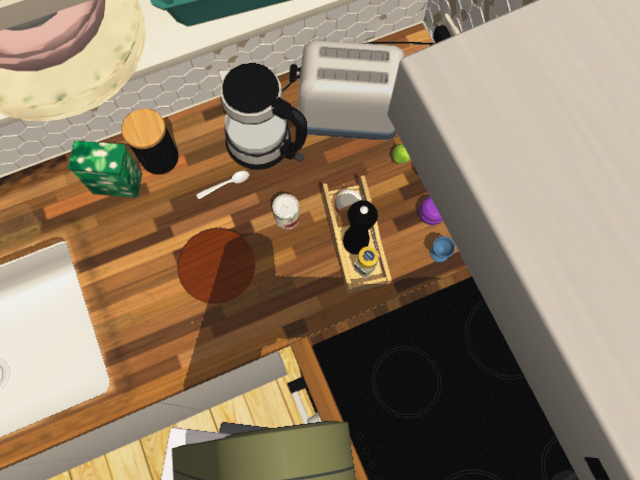

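The scene view shows the rack at about (300,240), with the jar in front at (338,225), the mill behind it, and the divider and timer at its left end. The tin is at (244,285) and the board at (285,378). In the top view the rack is at about (355,230), the tin at (286,210), the board at (216,265) and the egg cup at (442,250). I'll enlarge both.

```bash
python3 - <<'E'
import cv2
a=cv2.imread("pics/scene0.png")[140:320,200:400]; cv2.imwrite("pics/sc1.png",cv2.resize(a,(660,594),interpolation=cv2.INTER_CUBIC))
a=cv2.imread("pics/top0.png")[160:300,260:440]; cv2.imwrite("pics/tc1.png",cv2.resize(a,(720,560),interpolation=cv2.INTER_CUBIC))
E
```

```text
(no output)
```

View pics/sc1.png

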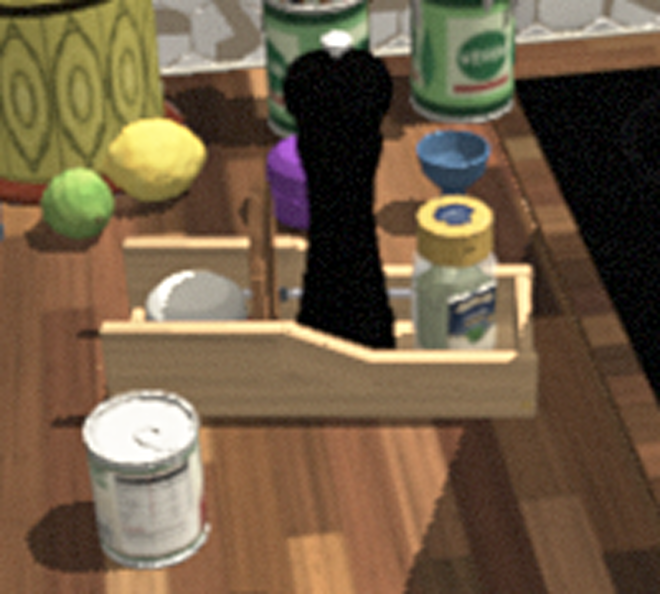

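View pics/tc1.png

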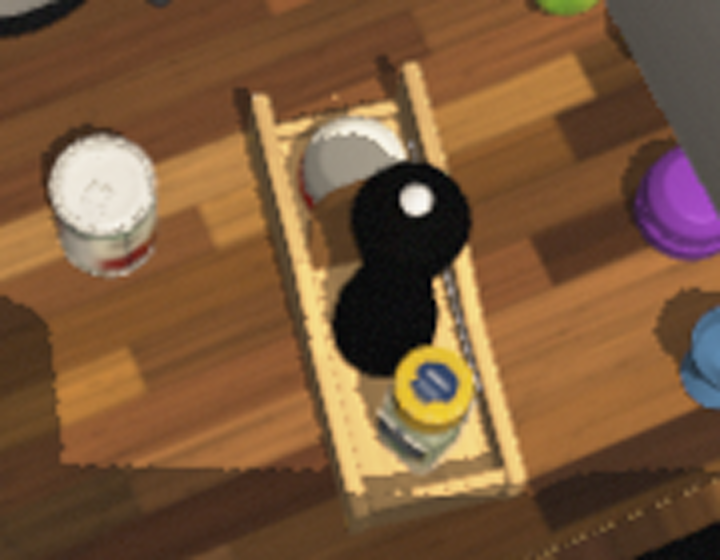

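```bash
cat > h.py <<'E'
from bench import bot
import numpy as np
from scipy.optimize import least_squares
C={n:bot.camera_info(n) for n in("scene","top")}
def proj(n,X):
    c=C[n]; p=c["R"]@np.asarray(X,float)+c["t"]
    return np.array([c["fx"]*p[0]/p[2]+c["cx"],c["fy"]*p[1]/p[2]+c["cy"]])
def hit(n,uv,z):
    c=C[n]; d=c["R"].T@np.array([(uv[0]-c["cx"])/c["fx"],(uv[1]-c["cy"])/c["fy"],1]); o=-c["R"].T@c["t"]
    return (o+d*(z-o[2])/d[2])[:2]
S=lambda u,v:(200+u/3.3,140+v/3.3)
T=lambda u,v:(260+u/4,160+v/4)
E
python3 - <<'E'
from h import *
P=[("scene",(-119.5,48,0),S(535,413)),("scene",(-119.5,48,46),S(536,352)),("scene",(121.5,48,66),S(102,330)),("scene",(121.5,48,0),S(110,422)),("scene",(121.5,-48,66),S(125,240)),
("top",(121.5,48,66),T(253,98)),("top",(121.5,-48,66),T(417,63)),("top",(-119.5,-48,46),T(524,492)),("top",(-119.5,48,46),T(345,495))]
def w(p,X): c,s=np.cos(p[2]),np.sin(p[2]); x,y,z=np.array(X)/1e3; return np.array([p[0]+c*x-s*y,p[1]+s*x+c*y,z])
f=lambda p:np.concatenate([proj(n,w(p,X))-uv for n,X,uv in P])
r=least_squares(f,[.55,-.25,0],loss="soft_l1"); print("rack",r.x,r.fun.reshape(-1,2).round(1).tolist())
def both(name,z,s,t): print(name,hit("scene",s,z).round(4),hit("top",t,z).round(4))
p=r.x
both("mill",.187,S(338,90),T(411,222)); both("jar",.108,S(456,217),T(434,388))
both("tin",.072,S(142,430),T(103,185)); both("board",.02,(285,377),(216,265)); both("cup",.05,S(453,150),(442,247))
both("timer",.05,S(200,300),T(350,165))
for n,x in(("mill?",-17),("jar?",-80),("rear",77.5),("div",37.5),("front",-119.5)): print(n,w(p,(x,0,0)).round(4))
def rk(q):c,s=np.cos(p[2]),np.sin(p[2]);d=q-p[:2];return np.array([c*d[0]+s*d[1],-s*d[0]+c*d[1]]).round(4)
for z,s,t in((.187,S(338,90),T(411,222)),(.108,S(456,217),T(434,388))): print(rk(hit("scene",s,z)),rk(hit("top",t,z)))
E
```

```text
rack [ 0.59469675 -0.1765273   0.33599185] [[-0.3, 4.0], [0.2, 2.6], [-1.5, -0.3], [0.0, 0.3], [-0.5, -1.6], [-0.4, 0.5], [0.7, 0.7], [0.5, -1.2], [1.4, 7.6]]
mill [ 0.5835 -0.1811] [ 0.5872 -0.1801]
jar [ 0.5244 -0.2023] [ 0.5281 -0.2038]
tin [ 0.6257 -0.0144] [ 0.6318 -0.0171]
board [0.4905 0.1274] [0.4966 0.1211]
cup [ 0.5829 -0.367 ] [ 0.587  -0.3634]
timer [ 0.6638 -0.1561] [ 0.6683 -0.1494]
mill? [ 0.5786 -0.1821  0.    ]
jar? [ 0.5192 -0.2029  0.    ]
rear [ 0.6679 -0.151   0.    ]
div [ 0.6301 -0.1642  0.    ]
front [ 0.4819 -0.2159  0.    ]
[-0.0121 -0.0007] [-0.0083 -0.0009]
[-0.0749 -0.0012] [-0.0718 -0.0038]
```

```bash
cat >> h.py <<'E'
def w(p,X): c,s=np.cos(p[2]),np.sin(p[2]); x,y,z=np.array(X)/1e3; return np.array([p[0]+c*x-s*y,p[1]+s*x+c*y,z])
E
python3 - <<'E'
from h import *
import cv2
p=[.5947,-.1765,.336]
A=[(-119.5,48,0),(121.5,48,0),(121.5,48,66),(25,48,66),(-10,48,46),(-119.5,48,46),(-119.5,-48,46),(-10,-48,46),(25,-48,66),(121.5,-48,66)]
im=[]
for n,f,(x0,y0) in(("scene",S,(225,195)),("top",T,(310,165))):
    k=5; a=cv2.imread(f"pics/{n}0.png")[y0:y0+120 if n=="top" else y0+80,x0:x0+(150 if n=="scene" else 100)]
    a=cv2.resize(a,None,fx=k,fy=k,interpolation=cv2.INTER_CUBIC)
    for q in([p] if 1 else 0): cv2.polylines(a,[np.array([(proj(n,w(q,X))-(x0,y0)+.5)*k for X in A]).astype(int)],False,(255,0,255),1)
    im.append(a); print(a.shape)
h=np.zeros((600,750,3),np.uint8); 
b=cv2.resize(im[1],None,fx=1,fy=1)
o=np.zeros((600,800,3),np.uint8)
s=cv2.resize(im[0],None,fx=.4,fy=.4)
cv2.imwrite("pics/ov1.png",im[0]); 
o[:600,:500]=b; o[:160,500:800]=s; cv2.imwrite("pics/ov2.png",o)
E
```

```text
(400, 750, 3)
(600, 500, 3)
```

View pics/ov2.png

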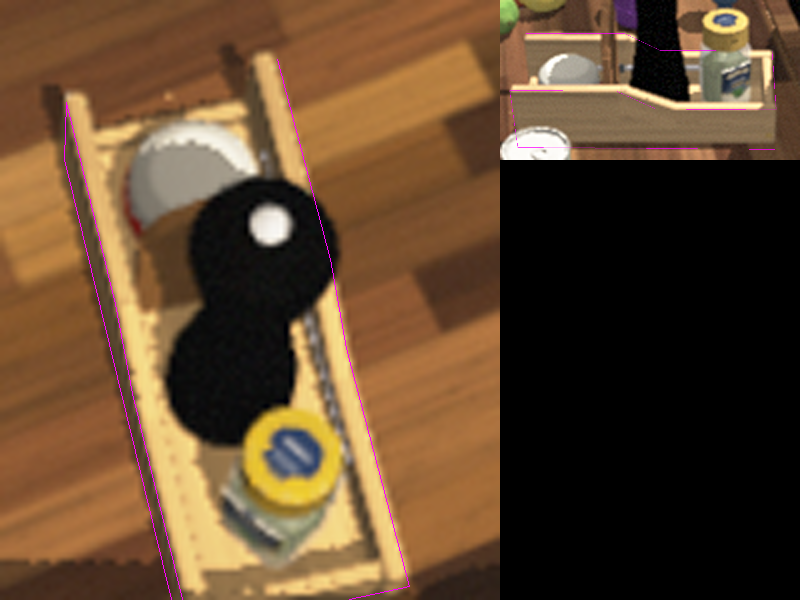

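View pics/ov1.png

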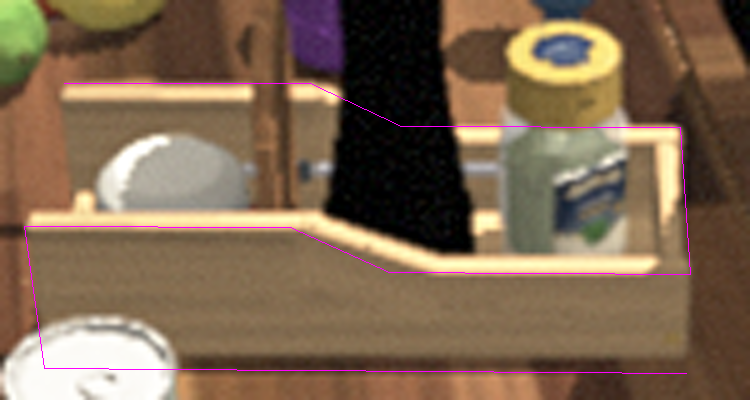

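The overlays show the rack fit is good to a few mm. The scene view sits about 2 px off vertically, at the left board's bottom edge, v≈357 versus 370 in the crop. I'll move above the mill.

```bash
python3 -m handwheel '[[[0.5,0.4,1],[0,0,0.2],-1],[[0.9,0.65,1],[0,0,0.2],-1],[[0.9,0.65,1],[0,0,0.2],-1],[[0.9,0.65,0],[0,0,0.2],-1],[[0.9,0.65,0],[0,0,0],-1]]' 40
for i in 1 2 ; do :; done
python3 -m handwheel '[[[0.9,0.65,0],[0,0,0],-1],[[0.9,0.65,0],[0,0,0],-1],[[0.9,0.65,0],[0,0,0],-1],[[0.9,0.65,0],[0,0,0],-1],[[0.9,0.65,0],[0,0,0],-1]]'
python3 -c "
from bench import bot;print(bot.get_state()['q'])"
```

```text
clock: 0.72
ee_pos: [0.2319, -0.4334, 0.3063]
orientation: [3.098, 0.518, 0.0]
contact_force: [0.4, -0.0, 0.1]
width: 0.0858
finger_force: 0.0
clock: 1.35
ee_pos: [0.3442, -0.3519, 0.3059]
orientation: [-3.098, -0.518, 0.001]
contact_force: [0.7, -0.5, 0.3]
width: 0.0855
finger_force: 0.0
[-7.96365832e-01  1.82867555e-01 -4.66226218e-02  1.34226665e+00
  2.42866714e-06  2.01363222e+00]
```

```bash

python3 -m handwheel '[[[0.96,0.68,0],[0,0,0],-1],[[0.96,0.68,0],[0,0,0],-1],[[0.96,0.68,0],[0,0,0],-1],[[0.96,0.68,0],[0,0,0],-1],[[0.96,0.68,0],[0,0,0],-1]]'
python3 -m handwheel '[[[0.96,0.68,0],[0,0,0],-1],[[0.96,0.68,0],[0,0,0],-1],[[0.96,0.68,0],[0,0,0],-1],[[0.96,0.68,0],[0,0,0],-1],[[0.96,0.68,0],[0,0,0],-1]]'
python3 -m handwheel '[[[0,0,0],[0,0,0],-1],[[0,0,0],[0,0,0],-1],[[0,0,-1],[0,0,0],-1],[[0,0,-1],[0,0,0],-1],[[0,0,0],[0,0,0],-1]]'
python3 - <<'E'
from h import *
import cv2
s=bot.get_state()["ee_pos"]; print(s)
o=np.zeros((560,800,3),np.uint8)
for i,n in enumerate(("scene","top")):
    a=bot.get_image(n)[:,:,::-1].copy(); cv2.imwrite(f"pics/{n}2.png",a)
    u,v=proj(n,s); x0,y0=int(u)-50,int(v)-60; print(n,u,v,x0,y0)
    o[:560,i*400:i*400+400]=cv2.resize(a[y0:y0+140,x0:x0+100],(400,560),interpolation=cv2.INTER_CUBIC)
    cv2.drawMarker(o,(int(i*400+(u-x0+.5)*4),int((v-y0+.5)*4)),(255,0,255),0,14,1)
cv2.imwrite("pics/grip2.png",o)
E
```

```text
clock: 1.98
ee_pos: [0.4642, -0.2669, 0.3058]
orientation: [-3.098, -0.518, 0.001]
contact_force: [0.0, 0.0, -0.1]
width: 0.0852
finger_force: 0.0
clock: 2.6
ee_pos: [0.5842, -0.182, 0.3057]
orientation: [-3.098, -0.518, 0.002]
contact_force: [-0.3, -0.1, -0.2]
width: 0.0853
finger_force: 0.0
clock: 3.22
ee_pos: [0.5815, -0.183, 0.2546]
orientation: [-3.097, -0.516, 0.007]
contact_force: [0.2, 0.2, -0.3]
width: 0.0849
finger_force: 0.0
[ 0.58145362 -0.18295856  0.25455507]
scene 302.71976970603305 130.83327060532952 252 70
top 366.947101133637 205.86984488899097 316 145
```

View pics/grip2.png

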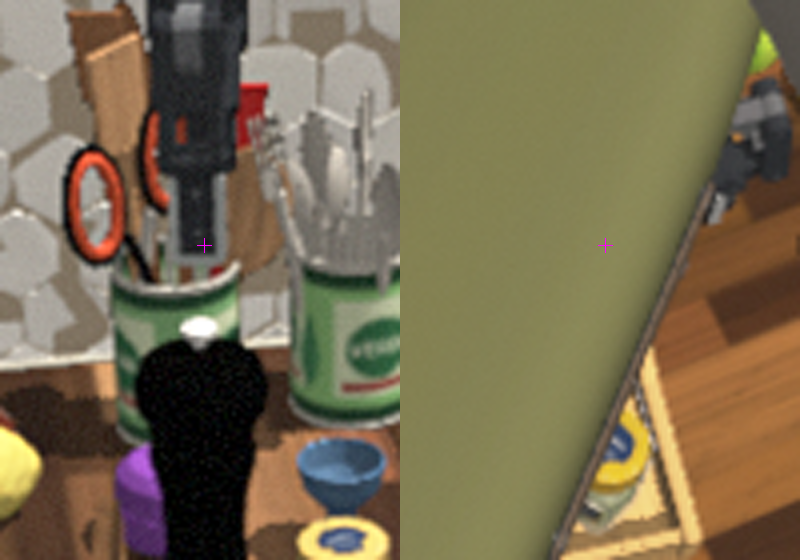

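The scene crop shows the jaws centred on the mill's head: knob at crop (199,330), finger at (203,265). The arm hides the top view. Next I'll descend, grip and lift.

```bash

python3 -m handwheel '[[[0.14,0.08,-0.7],[0,0,0],-1],[[0,0,-0.9],[0,0,0],-1],[[0,0,-0.9],[0,0,0],-1],[[0,0,-0.9],[0,0,0],-1],[[0,0,-0.2],[0,0,0],-1]]'
python3 -m handwheel '[[[0,0,0],[0,0,0],-0.2],[[0,0,0],[0,0,0],0.4],[[0,0,0],[0,0,0],1],[[0,0,0],[0,0,0],1],[[0,0,0],[0,0,0],1]]' 40
python3 -m handwheel '[[[0,0,0],[0,0,0],1],[[0,0,0],[0,0,0],1],[[0,0,0.4],[0,0,0],1],[[0,0,0.4],[0,0,0],1],[[0,0,0],[0,0,0],1]]' 40

```

```text
clock: 3.95
ee_pos: [0.5869, -0.1809, 0.1662]
orientation: [-3.098, -0.518, 0.001]
contact_force: [-0.2, 0.3, -0.4]
width: 0.0857
finger_force: 0.0
clock: 4.58
ee_pos: [0.5885, -0.1811, 0.1685]
orientation: [3.097, 0.518, 0.005]
contact_force: [-0.6, 0.2, 5.7]
width: 0.0557
finger_force: 42.3
clock: 5.2
ee_pos: [0.588, -0.181, 0.1874]
orientation: [3.098, 0.518, 0.003]
contact_force: [0.6, 1.2, -1.6]
width: 0.0559
finger_force: 42.8
```

```bash

python3 -m handwheel '[[[0,0,0.5],[0,0,0],1],[[0,0,0.8],[0,0,0],1],[[0,0,0.8],[0,0,0],1],[[0,0,0.3],[0,0,0],1],[[-0.3,0.3,0],[0,0,0],1]]'
python3 -m handwheel '[[[-0.6,0.7,0],[0,0,0],1],[[-0.6,0.8,0],[0,0,0],1],[[-0.6,0.8,0],[0,0,0],1],[[-0.6,0.8,0],[0,0,0],1],[[-0.6,0.8,0],[0,0,0],1]]'
python3 -m handwheel '[[[-0.6,0.8,0],[0,0,0],1],[[-0.6,0.8,0],[0,0,0],1],[[-0.6,0.7,0],[0,0,0],1],[[-0.5,0.6,0],[0,0,0],1],[[-0.3,0.3,0],[0,0,0],1]]'
python3 -m handwheel '[[[0,0,0],[0,0,0],1],[[0,0,-0.7],[0,0,0],1],[[0,0,-0.8],[0,0,0],1],[[0,0,-0.8],[0,0,0],1],[[0,0,-0.3],[0,0,0],1]]'
python3 - <<'E'
from h import *
import cv2
a=bot.get_image("scene")[:,:,::-1]; cv2.imwrite("pics/s3.png",cv2.resize(a[60:420,200:440],(400,600)))
E
```

```text
clock: 5.82
ee_pos: [0.5802, -0.1734, 0.2466]
orientation: [3.098, 0.517, 0.002]
contact_force: [-0.7, 1.2, -1.9]
width: 0.0563
finger_force: 43.0
clock: 6.45
ee_pos: [0.5028, -0.0746, 0.2452]
orientation: [-3.098, -0.518, 0.003]
contact_force: [-0.3, -0.0, -1.7]
width: 0.0556
finger_force: 43.1
clock: 7.08
ee_pos: [0.4387, 0.0051, 0.2462]
orientation: [3.098, 0.52, -0.001]
contact_force: [-0.7, 0.5, -2.6]
width: 0.0557
finger_force: 43.1
clock: 7.7
ee_pos: [0.4396, 0.0038, 0.1803]
orientation: [3.099, 0.517, -0.003]
contact_force: [0.7, 0.4, -1.6]
width: 0.0557
finger_force: 43.1
```

View pics/s3.png

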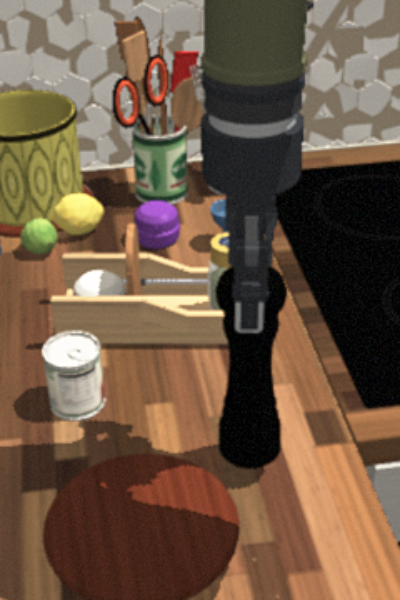

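The mill hangs upright between the fingers, its base near crop (250,462). Now I'll set it down.

```bash

python3 -m handwheel '[[[0,0,-0.3],[0,0,0],1],[[0,0,-0.3],[0,0,0],1],[[0,0,-0.2],[0,0,0],1],[[0,0,-0.04],[0,0,0],1],[[0,0,0],[0,0,0],1]]'

```

```text
clock: 8.38
ee_pos: [0.4398, 0.0043, 0.1604]
orientation: [3.098, 0.518, 0.0]
contact_force: [-0.4, -0.1, -1.9]
width: 0.0557
finger_force: 43.1
```

```bash

python3 -m handwheel '[[[0,0,-0.08],[0,0,0],1],[[0,0,-0.06],[0,0,0],1],[[0,0,-0.04],[0,0,0],1],[[0,0,0],[0,0,0],1],[[0,0,0],[0,0,0],1]]'

```

```text
clock: 9.0
ee_pos: [0.4404, 0.0044, 0.1566]
orientation: [-3.098, -0.519, -0.003]
contact_force: [-1.4, 0.1, 6.6]
width: 0.0561
finger_force: 43.6
```

```bash

python3 -m handwheel '[[[0,0,0],[0,0,0],0.3],[[0,0,0],[0,0,0],-0.5],[[0,0,0],[0,0,0],-1],[[0,0,0],[0,0,0],-1],[[0,0,0.6],[0,0,0],-1]]'
python3 -m handwheel '[[[0,0,1],[0,0,0],-1],[[0,0,1],[0,0,0],-1],[[0,0,1],[0,0,0],-1],[[0,0,0.4],[0,0,0],-1],[[0.3,-0.7,0],[0,0,0],-1]]'
python3 -m handwheel '[[[0.4,-0.95,0],[0,0,0],-1],[[0.4,-0.95,0],[0,0,0],-1],[[0.4,-0.95,0],[0,0,0],-1],[[0.4,-0.95,0],[0,0,0],-1],[[0.4,-0.95,0],[0,0,0],-1]]'
python3 -m handwheel '[[[0.4,-0.95,0],[0,0,0],-1],[[0.4,-0.95,-0.4],[0,0,0],-1],[[0.35,-0.85,-0.8],[0,0,0],-1],[[0,0,-0.8],[0,0,0],-1],[[0,0,-0.8],[0,0,0],-1]]'
python3 - <<'E'
from h import *
import cv2
o=np.zeros((560,800,3),np.uint8); s=bot.get_state()["ee_pos"]; print(s)
for i,n in enumerate(("scene","top")):
    a=bot.get_image(n)[:,:,::-1].copy()
    x0,y0=((230,130) if i==0 else (320,130)); u,v=proj(n,s); print(u,v)
    o[:560,i*400:i*400+400]=cv2.resize(a[y0:y0+168,x0:x0+120],(400,560),interpolation=cv2.INTER_CUBIC)
cv2.imwrite("pics/g4.png",o)
E
```

```text
clock: 9.62
ee_pos: [0.4386, 0.0042, 0.1699]
orientation: [-3.098, -0.518, 0.005]
contact_force: [0.4, 1.0, 1.5]
width: 0.0853
finger_force: 0.0
clock: 10.25
ee_pos: [0.4474, -0.0128, 0.2563]
orientation: [-3.098, -0.521, -0.002]
contact_force: [0.1, 0.2, -1.4]
width: 0.0857
finger_force: 0.0
clock: 10.88
ee_pos: [0.4971, -0.1327, 0.2548]
orientation: [-3.098, -0.518, 0.002]
contact_force: [-0.2, 0.2, 0.4]
width: 0.0853
finger_force: 0.0
clock: 11.5
ee_pos: [0.5254, -0.2012, 0.1831]
orientation: [-3.097, -0.517, 0.003]
contact_force: [-0.1, 0.1, -0.5]
width: 0.0854
finger_force: 0.0
[ 0.52536023 -0.20119703  0.18309429]
337.80951966622655 169.28370104224672
370.5073163813135 247.31066076419026
```

View pics/g4.png

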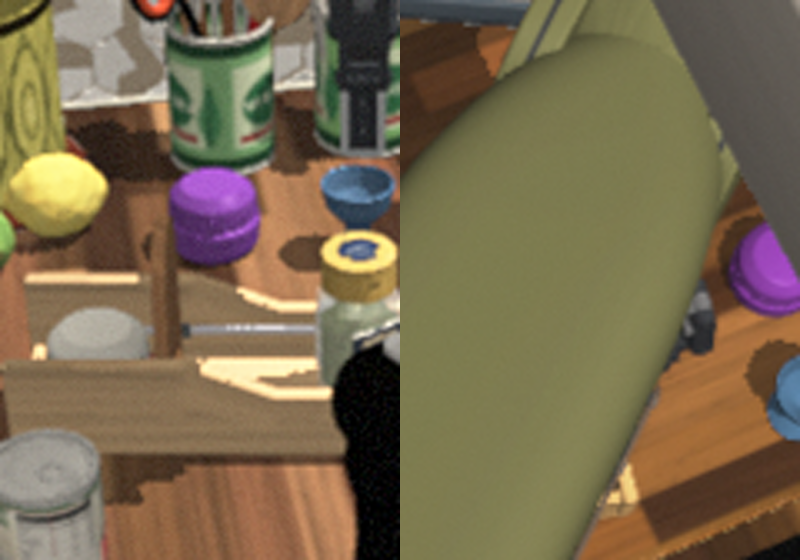

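The scene crop shows the fingers straight over the jar: cap at crop (358,245), projected TCP column at 359. I'll descend and grip the cap.

```bash

python3 -m handwheel '[[[0,0,-0.9],[0,0,0],-1],[[0,0,-0.9],[0,0,0],-1],[[0,0,-0.9],[0,0,0],-1],[[0,0,-0.9],[0,0,0],-1],[[0,0,-0.6],[0,0,0],-1]]'
python3 -m handwheel '[[[0,0,0],[0,0,0],-0.4],[[0,0,0],[0,0,0],0.2],[[0,0,0],[0,0,0],0.6],[[0,0,0],[0,0,0],1],[[0,0,0],[0,0,0],1]]' 40
python3 -m handwheel '[[[0,0,0],[0,0,0],1],[[0,0,0],[0,0,0],1],[[0,0,0],[0,0,0],1],[[0,0,0.4],[0,0,0],1],[[0,0,0],[0,0,0],1]]' 40

```

```text
clock: 12.22
ee_pos: [0.5256, -0.2006, 0.0797]
orientation: [-3.098, -0.519, 0.002]
contact_force: [-0.2, -0.9, -0.2]
width: 0.0855
finger_force: 0.0
clock: 12.85
ee_pos: [0.5272, -0.2015, 0.0822]
orientation: [3.096, 0.518, 0.004]
contact_force: [0.3, -1.4, 6.0]
width: 0.0411
finger_force: 38.0
clock: 13.48
ee_pos: [0.5262, -0.2006, 0.0914]
orientation: [-3.098, -0.519, -0.001]
contact_force: [0.4, 0.8, -1.1]
width: 0.041
finger_force: 37.2
```

```bash

python3 -m handwheel '[[[0,0,0.7],[0,0,0],1],[[0,0,0.9],[0,0,0],1],[[0,0,0.9],[0,0,0],1],[[0,0.5,0.3],[0,0,0],1],[[0,0.8,0],[0,0,0],1]]'
python3 -m handwheel '[[[-0.1,0.9,0],[0,0,0],1],[[-0.1,0.9,0],[0,0,0],1],[[-0.1,0.9,0],[0,0,0],1],[[0,0.8,0],[0,0,0],1],[[0,0.4,0],[0,0,0],1]]'
python3 -m handwheel '[[[0,0,-0.6],[0,0,0],1],[[0,0,-0.9],[0,0,0],1],[[0,0,-0.9],[0,0,0],1],[[0,0,-0.7],[0,0,0],1],[[0,0,-0.1],[0,0,0],1]]'

```

```text
clock: 14.1
ee_pos: [0.526, -0.1672, 0.1606]
orientation: [-3.098, -0.517, -0.0]
contact_force: [-0.2, 1.0, -1.4]
width: 0.0414
finger_force: 37.4
clock: 14.72
ee_pos: [0.5179, -0.0689, 0.1602]
orientation: [-3.098, -0.521, 0.002]
contact_force: [-0.5, -0.2, -1.1]
width: 0.0412
finger_force: 37.4
clock: 15.35
ee_pos: [0.5168, -0.0712, 0.0786]
orientation: [-3.098, -0.517, 0.006]
contact_force: [-0.3, 0.2, -0.7]
width: 0.0416
finger_force: 37.4
```

```bash

python3 -m handwheel '[[[0,0,-0.2],[0,0,0],1],[[0,0,-0.1],[0,0,0],1],[[0,0,-0.06],[0,0,0],1],[[0,0,0],[0,0,0],1],[[0,0,0],[0,0,0],1]]'
python3 -m handwheel '[[[0,0,0],[0,0,0],0.5],[[0,0,0],[0,0,0],-0.2],[[0,0,0],[0,0,0],-1],[[0,0,0],[0,0,0],-1],[[0,0,0.6],[0,0,0],-1]]'
python3 -m handwheel '[[[0,0,0.9],[0,0,0],-1],[[0,0,0.9],[0,0,0],-1],[[0,0,0.9],[0,0,0],-1],[[0,0,0.9],[0,0,1],-1],[[0,0,0.5],[0,0,1],-1]]'
python3 -m handwheel '[[[0.3,-0.25,0],[0,0,1],-0.5],[[0.3,-0.25,0],[0,0,1],-0.5],[[0.3,-0.25,0],[0,0,1],-0.5],[[0.3,-0.25,0],[0,0,1],-0.5],[[0.3,-0.25,0],[0,0,1],-0.5]]'
python3 -m handwheel '[[[0.3,-0.25,0],[0,0,1],-0.5],[[0.3,-0.25,0],[0,0,1],-0.5],[[0.3,-0.25,0],[0,0,1],-0.5],[[0.3,-0.25,0],[0,0,1],-0.5],[[0.3,-0.25,0],[0,0,1],-0.5]]'
python3 -m handwheel '[[[0.4,-0.3,0],[0,0,1],-0.2],[[0.4,-0.3,0],[0,0,1],-0.2],[[0.4,-0.3,0],[0,0,1],-0.2],[[0.2,-0.2,0],[0,0,0],-0.2],[[0,0,0],[0,0,0],-0.2]]'
python3 - <<'E'
from h import *
import cv2
o=np.zeros((560,800,3),np.uint8); st=bot.get_state(); s=st["ee_pos"]; print(s,st["q"].round(2))
for i,n in enumerate(("scene","top")):
    a=bot.get_image(n)[:,:,::-1].copy()
    x0,y0=((230,130) if i==0 else (320,130)); u,v=proj(n,s); print(u,v)
    o[:560,i*400:i*400+400]=cv2.resize(a[y0:y0+168,x0:x0+120],(400,560),interpolation=cv2.INTER_CUBIC)
cv2.imwrite("pics/g5.png",o)
E
```

```text
clock: 15.98
ee_pos: [0.5187, -0.0707, 0.0721]
orientation: [3.098, 0.519, 0.001]
contact_force: [0.2, -0.5, -1.4]
width: 0.0411
finger_force: 37.4
clock: 16.6
ee_pos: [0.5174, -0.0705, 0.0864]
orientation: [-3.098, -0.518, 0.004]
contact_force: [-0.1, -0.7, -0.1]
width: 0.085
finger_force: 0.0
clock: 17.23
ee_pos: [0.5193, -0.0708, 0.1918]
orientation: [3.025, 0.844, 0.004]
contact_force: [0.1, 0.0, 0.2]
width: 0.0853
finger_force: 0.0
clock: 17.85
ee_pos: [0.5564, -0.1022, 0.1905]
orientation: [2.703, 1.599, 0.001]
contact_force: [1.0, 0.7, -0.7]
width: 0.0641
finger_force: 0.0
clock: 18.48
ee_pos: [0.5939, -0.1334, 0.1905]
orientation: [2.198, 2.244, 0.001]
contact_force: [-0.9, 0.3, 0.1]
width: 0.0641
finger_force: 0.0
clock: 19.1
ee_pos: [0.6287, -0.161, 0.1897]
orientation: [1.827, 2.556, 0.0]
contact_force: [-0.4, 0.4, 0.5]
width: 0.0515
finger_force: 0.0
[ 0.62868395 -0.16097138  0.18970127] [-0.25  0.49  0.11  1.19  0.    0.99]
273.87937370594875 167.06226873355666
355.19411871573135 194.32113274109463
```

View pics/g5.png

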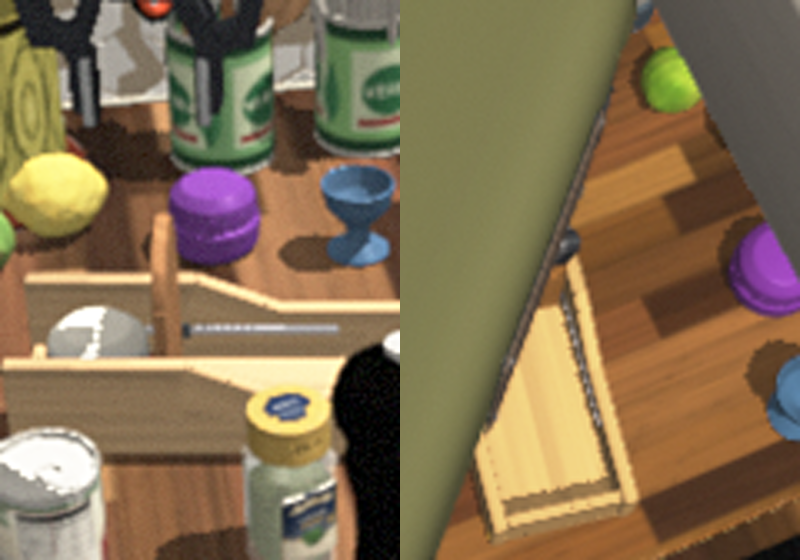

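The scene crop shows the jar and the mill standing upright on the worktop, and the divider's top at crop (163,220), slightly right of the finger midpoint (147,115).

```bash
python3 - <<'E'
from h import *
p=[.5947,-.1765,.336]
print(hit("scene",(230+163/3.333,130+219/3.333),.128), w(p,(37.5,0,128)), proj("scene",w(p,(37.5,0,128))),(230+163/3.333,130+219/3.333))
print(proj("scene",(.6287,-.161,.128)))
E
```

```text
[ 0.62646694 -0.16876044] [ 0.63010304 -0.16413575  0.128     ] [276.02086507 196.6095203 ] (278.9048904890489, 195.7065706570657)
[276.0092569  197.59327786]
```

```bash

python3 -m handwheel '[[[-0.06,-0.16,-0.7],[0,0,0],-0.2],[[0,0,-0.9],[0,0,0],-0.2],[[0,0,-0.9],[0,0,0],-0.2],[[0,0,-0.9],[0,0,0],-0.2],[[0,0,0],[0,0,0],-0.2]]' 30
python3 -m handwheel '[[[0,0,0],[0,0,0],0.2],[[0,0,0],[0,0,0],0.5],[[0,0,0],[0,0,0],1],[[0,0,0],[0,0,0],1],[[0,0,0],[0,0,0],1]]' 30

```

```text
clock: 19.82
ee_pos: [0.6249, -0.1639, 0.1026]
orientation: [-1.822, -2.554, 0.003]
contact_force: [-0.1, -0.1, 0.3]
width: 0.0511
finger_force: 0.0
clock: 20.45
ee_pos: [0.6278, -0.1648, 0.1055]
orientation: [1.823, 2.556, 0.001]
contact_force: [-0.7, -0.4, 6.4]
width: 0.0071
finger_force: 33.1
```

```bash

python3 -m handwheel '[[[-0.4,-0.14,0],[0,0,0],1],[[-0.6,-0.2,0],[0,0,0],1],[[-0.6,-0.2,0],[0,0,0],1],[[-0.6,-0.2,0],[0,0,0],1],[[-0.5,-0.17,0],[0,0,0],1]]'
python3 -m handwheel '[[[0,0,0],[0,0,0],1],[[0,0,0],[0,0,0],0.6],[[0,0,0],[0,0,0],0.2],[[0,0,0],[0,0,0],-0.2],[[0,0,0],[0,0,0],-0.2]]'
python3 -m handwheel '[[[0,0,0.8],[0,0,0],-0.2],[[0,0,0.9],[0,0,0],-0.2],[[0,0,0.8],[0,0,0],-1],[[0.3,0.1,0],[0,0,0],-1],[[0.8,0.3,0],[0,0,0],-1]]'

```

```text
clock: 21.08
ee_pos: [0.5604, -0.189, 0.1055]
orientation: [1.822, 2.554, 0.0]
contact_force: [2.9, -2.6, 6.0]
width: 0.0077
finger_force: 33.2
clock: 21.7
ee_pos: [0.5592, -0.1872, 0.1038]
orientation: [-1.824, -2.557, 0.0]
contact_force: [0.5, 0.8, 1.0]
width: 0.0513
finger_force: 0.0
clock: 22.32
ee_pos: [0.5868, -0.1774, 0.1662]
orientation: [-1.825, -2.556, 0.001]
contact_force: [-0.1, 0.8, -0.4]
width: 0.0854
finger_force: 0.0
```

```bash

python3 -m handwheel '[[[0.8,0.24,0],[0,0,0],-1],[[0.8,0.24,0],[0,0,0],-1],[[0.8,0.24,0],[0,0,0],-1],[[0.7,0.2,0],[0,0,0],-1],[[0,0,-0.7],[0,0,0],-1]]' 30
python3 -m handwheel '[[[0,0,-0.8],[0,0,0],-1],[[0,0,-0.8],[0,0,0],-1],[[0,0,-0.8],[0,0,0],-1],[[0,0,-0.4],[0,0,0],-1],[[0,0,0],[0,0,0],-1]]' 
python3 - <<'E'
from h import *
import cv2
o=np.zeros((560,800,3),np.uint8); st=bot.get_state(); s=st["ee_pos"]; print(s)
for i,n in enumerate(("scene","top")):
    a=bot.get_image(n)[:,:,::-1].copy()
    x0,y0=((200,130) if i==0 else (320,130)); u,v=proj(n,s); print(u,v)
    o[:560,i*400:i*400+400]=cv2.resize(a[y0:y0+168,x0:x0+120],(400,560),interpolation=cv2.INTER_CUBIC)
cv2.imwrite("pics/g6.png",o)
E
```

```text
clock: 22.95
ee_pos: [0.6671, -0.1537, 0.1486]
orientation: [1.821, 2.557, 0.002]
contact_force: [0.2, 0.1, -0.6]
width: 0.0855
finger_force: 0.0
clock: 23.58
ee_pos: [0.6637, -0.154, 0.0777]
orientation: [-1.823, -2.556, 0.002]
contact_force: [0.8, 0.6, 0.2]
width: 0.0851
finger_force: 0.0
[ 0.66374335 -0.15403213  0.07770268]
258.99742676018855 219.3106083923806
350.09876341325275 198.70595783028443
```

View pics/g6.png

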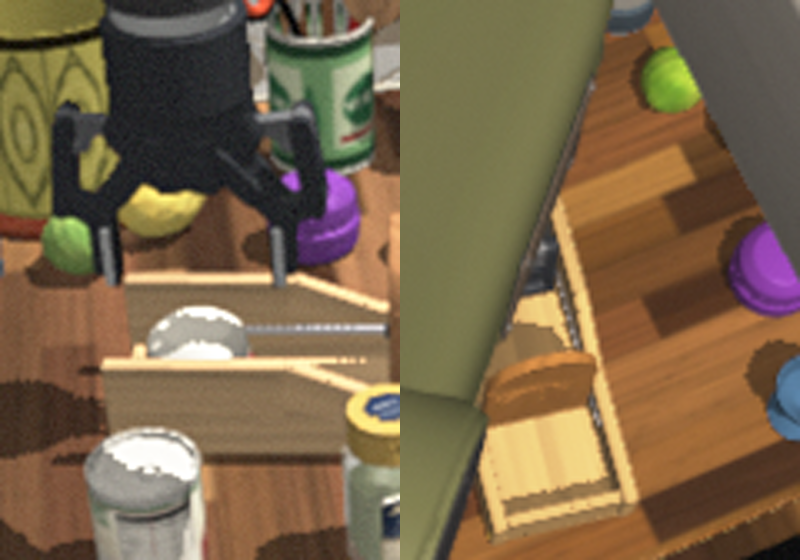

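The scene crop shows the timer's dome centred at crop (198,335) between the fingers at (108,270) and (280,270). The top view shows the divider forward. I'll go down and grip.

```bash

python3 -m handwheel '[[[0.06,0,-0.5],[0,0,0],-1],[[0,0,-0.6],[0,0,0],-1],[[0,0,-0.6],[0,0,0],-1],[[0,0,-0.4],[0,0,0],-1],[[0,0,-0.2],[0,0,0],-1]]'
python3 -m handwheel '[[[0,0,0],[0,0,0],-0.8],[[0,0,0],[0,0,0],-0.6],[[0,0,0],[0,0,0],-0.4],[[0,0,0],[0,0,0],0],[[0,0,0],[0,0,0],0.5]]' 30

```

```text
clock: 24.3
ee_pos: [0.6653, -0.1543, 0.0205]
orientation: [-1.824, -2.556, 0.001]
contact_force: [0.8, -0.0, 0.5]
width: 0.0851
finger_force: 0.0
clock: 24.92
ee_pos: [0.667, -0.1546, 0.023]
orientation: [1.823, 2.556, 0.002]
contact_force: [0.4, 1.2, 5.2]
width: 0.0574
finger_force: 32.6
```

```bash

python3 -m handwheel '[[[0,0,0],[0,0,0],1],[[0,0,0.3],[0,0,0],1],[[0,0,0.7],[0,0,0],1],[[0,0,0.9],[0,0,0],1],[[0,0,0.9],[0,0,0],1]]' 30

```

```text
clock: 25.55
ee_pos: [0.6659, -0.1545, 0.0932]
orientation: [1.824, 2.557, -0.0]
contact_force: [0.9, 0.2, -0.9]
width: 0.0576
finger_force: 32.3
```

```bash

python3 -m handwheel '[[[0,0,1],[0,0,0],1],[[0,0,1],[0,0,0],1],[[0,0,1],[0,0,0],1],[[-0.2,0.4,1],[0,0,0],1],[[-0.4,0.7,0],[0,0,0],1]]'
python3 -m handwheel '[[[-0.5,0.82,0],[0,0,0],1],[[-0.5,0.82,0],[0,0,0],1],[[-0.5,0.82,0],[0,0,0],1],[[-0.5,0.82,0],[0,0,0],1],[[-0.5,0.82,0],[0,0,0],1]]'
python3 -m handwheel '[[[-0.55,0.82,0],[0,0,0],1],[[-0.55,0.82,0],[0,0,0],1],[[-0.55,0.82,0],[0,0,0],1],[[-0.55,0.82,0],[0,0,0],1],[[-0.55,0.82,0],[0,0,0],1]]'
python3 -m handwheel '[[[-0.5,0.82,0],[0,0,0],1],[[-0.4,0.6,0],[0,0,0],1],[[-0.1,0.2,-0.3],[0,0,0],1],[[0,0,-0.8],[0,0,0],1],[[0,0,-0.8],[0,0,0],1]]'

```

```text
clock: 26.18
ee_pos: [0.6527, -0.1276, 0.1955]
orientation: [1.823, 2.552, 0.004]
contact_force: [-0.4, 0.3, -1.8]
width: 0.0579
finger_force: 32.4
clock: 26.8
ee_pos: [0.588, -0.0237, 0.1926]
orientation: [1.824, 2.557, 0.001]
contact_force: [0.6, -0.1, -1.1]
width: 0.0571
finger_force: 32.3
clock: 27.42
ee_pos: [0.5189, 0.0791, 0.1921]
orientation: [1.824, 2.557, 0.0]
contact_force: [-0.1, 0.8, -1.2]
width: 0.0577
finger_force: 32.3
clock: 28.05
ee_pos: [0.4951, 0.1184, 0.1436]
orientation: [1.824, 2.557, 0.0]
contact_force: [-0.4, -0.0, -1.6]
width: 0.0575
finger_force: 32.4
```

Lower to TCP z ≈ 0.031, nearly touching the board.

```bash

python3 -m handwheel '[[[0,0.1,-0.9],[0,0,0],1],[[0,0.1,-0.9],[0,0,0],1],[[0,0,-0.9],[0,0,0],1],[[0,0,-0.9],[0,0,0],1],[[0,0,-0.3],[0,0,0],1]]'
python3 -m handwheel '[[[0,0,-0.25],[0,0,0],1],[[0,0,-0.15],[0,0,0],1],[[0,0,-0.08],[0,0,0],1],[[0,0,-0.04],[0,0,0],1],[[0,0,0],[0,0,0],1]]'

```

```text
clock: 28.68
ee_pos: [0.4937, 0.1229, 0.0451]
orientation: [-1.824, -2.556, 0.004]
contact_force: [0.0, 0.0, -1.0]
width: 0.0578
finger_force: 32.4
clock: 29.3
ee_pos: [0.495, 0.1236, 0.0341]
orientation: [1.824, 2.557, 0.001]
contact_force: [-0.1, 0.3, -0.8]
width: 0.0573
finger_force: 32.4
```

```bash

python3 -m handwheel '[[[0,0,-0.08],[0,0,0],1],[[0,0,-0.06],[0,0,0],1],[[0,0,0],[0,0,0],1],[[0,0,0],[0,0,0],1],[[0,0,0],[0,0,0],1]]'

```

```text
clock: 29.92
ee_pos: [0.4949, 0.1237, 0.0312]
orientation: [1.824, 2.557, 0.001]
contact_force: [-2.3, -0.3, 6.5]
width: 0.0574
finger_force: 33.0
```

```bash

python3 -m handwheel '[[[0,0,0],[0,0,0],0.1],[[0,0,0],[0,0,0],-0.4],[[0,0,0],[0,0,0],-1],[[0,0,0],[0,0,0],-1],[[0,0,0.4],[0,0,0],-1]]'
python3 -m handwheel '[[[0,0,1],[0,0,0],-1],[[0,0,1],[0,0,0],-1],[[0,0,1],[0,0,0],-1],[[0,0,1],[0,0,0],-1],[[0.3,-0.3,0.4],[0,0,0],-1]]'
python3 -m handwheel '[[[0.75,-0.8,0],[0,0,0],-1],[[0.75,-0.8,0],[0,0,0],-1],[[0.75,-0.8,0],[0,0,0],-1],[[0.75,-0.8,0],[0,0,0],-1],[[0.75,-0.8,0],[0,0,0],-1]]'
python3 -m handwheel '[[[0.75,-0.8,0],[0,0,0],-1],[[0.5,-0.45,0],[0,0,0],-1],[[0,0,-0.6],[0,0,0],-1],[[0,0,-0.6],[0,0,0],-1],[[0,0,0],[0,0,0],-1]]'
python3 - <<'E'
from h import *
import cv2
o=np.zeros((560,800,3),np.uint8); st=bot.get_state(); s=st["ee_pos"]; print(s)
for i,n in enumerate(("scene","top")):
    a=bot.get_image(n)[:,:,::-1].copy()
    x0,y0,k=((190,170,1.6) if i==0 else (150,130,1.6)); u,v=proj(n,s); print(u,v)
    o[:560,i*400:i*400+400]=cv2.resize(a[y0:y0+252,x0:x0+180],(400,560),interpolation=cv2.INTER_CUBIC)
cv2.imwrite("pics/g7.png",o)
E
```

```text
clock: 30.55
ee_pos: [0.4939, 0.1233, 0.0399]
orientation: [-1.824, -2.557, 0.002]
contact_force: [-0.3, 0.0, 0.3]
width: 0.0851
finger_force: 0.0
clock: 31.18
ee_pos: [0.5032, 0.1163, 0.1523]
orientation: [1.822, 2.557, 0.003]
contact_force: [0.2, -0.7, -0.0]
width: 0.0853
finger_force: 0.0
clock: 31.8
ee_pos: [0.5966, 0.0147, 0.1497]
orientation: [-1.825, -2.557, 0.001]
contact_force: [0.1, -0.0, 0.2]
width: 0.0851
finger_force: 0.0
clock: 32.42
ee_pos: [0.6247, -0.0144, 0.1179]
orientation: [-1.82, -2.555, 0.004]
contact_force: [0.2, 0.6, -0.2]
width: 0.0852
finger_force: 0.0
[ 0.62465594 -0.014407    0.11786954]
240.88260477755574 248.17452408486196
283.0369982832222 201.359627741878
```

View pics/g7.png

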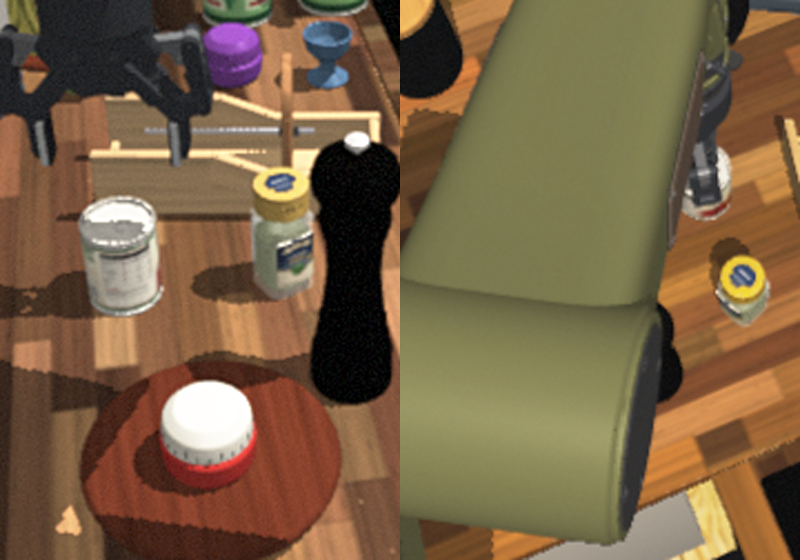

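The scene crop shows the timer upright in the middle of the board at (208,430) and the empty rack place. The tin at (120,230) is below the open fingers at (42,140) and (178,140). I'll go down and grip it.

```bash

python3 -m handwheel '[[[0,0,-0.7],[0,0,0],-1],[[0,0,-0.9],[0,0,0],-1],[[0,0,-0.9],[0,0,0],-1],[[0,0,-0.7],[0,0,0],-1],[[0,0,-0.2],[0,0,0],-1]]'
python3 -m handwheel '[[[0,0,0],[0,0,0],-0.6],[[0,0,0],[0,0,0],-0.3],[[0,0,0],[0,0,0],0],[[0,0,0],[0,0,0],0.5],[[0,0,0],[0,0,0],1]]' 35
python3 -m handwheel '[[[0,0,0],[0,0,0],1],[[0,0,0.4],[0,0,0],1],[[0,0,0.9],[0,0,0],1],[[0,0,0.9],[0,0,0],1],[[0,0,0.9],[0,0,0],1]]' 35

```

```text
clock: 33.15
ee_pos: [0.6265, -0.0148, 0.0348]
orientation: [-1.823, -2.557, 0.001]
contact_force: [-0.3, -0.1, -0.1]
width: 0.0855
finger_force: 0.0
clock: 33.78
ee_pos: [0.6284, -0.015, 0.0367]
orientation: [1.823, 2.556, 0.003]
contact_force: [-0.3, 0.5, 6.1]
width: 0.0566
finger_force: 38.1
clock: 34.4
ee_pos: [0.6265, -0.0153, 0.1132]
orientation: [-1.824, -2.557, 0.002]
contact_force: [0.0, -0.2, -2.8]
width: 0.0566
finger_force: 37.9
```

```bash

python3 -m handwheel '[[[0,0,0.9],[0,0,0],1],[[0.1,-0.4,0.2],[0,0,0],1],[[0.23,-0.8,0],[0,0,0],1],[[0.23,-0.8,0],[0,0,0],1],[[0.23,-0.8,0],[0,0,0],1]]'
python3 -m handwheel '[[[0.23,-0.8,0],[0,0,0],1],[[0.23,-0.8,0],[0,0,0],1],[[0.23,-0.8,0],[0,0,0],1],[[0.23,-0.8,0],[0,0,0],1],[[0.1,-0.3,0],[0,0,0],1]]'
python3 -m handwheel '[[[0,0,0],[0,0,0],1],[[0,0,-0.3],[0,0,0],1],[[0,0,-0.5],[0,0,0],1],[[0,0,0],[0,0,0],1],[[0,0,0],[0,0,0],1]]'
python3 - <<'E'
from h import *
import cv2
o=np.zeros((560,800,3),np.uint8); st=bot.get_state(); s=st["ee_pos"]; print(s)
for i,n in enumerate(("scene","top")):
    a=bot.get_image(n)[:,:,::-1].copy()
    x0,y0=((200,130) if i==0 else (310,130)); u,v=proj(n,s); print(u,v)
    o[:560,i*400:i*400+400]=cv2.resize(a[y0:y0+168,x0:x0+120],(400,560),interpolation=cv2.INTER_CUBIC)
cv2.imwrite("pics/g8.png",o)
E
```

```text
clock: 35.02
ee_pos: [0.6468, -0.0873, 0.1391]
orientation: [-1.825, -2.555, 0.002]
contact_force: [-0.7, -0.5, -2.4]
width: 0.0564
finger_force: 38.0
clock: 35.65
ee_pos: [0.673, -0.1744, 0.1402]
orientation: [1.826, 2.556, 0.0]
contact_force: [-0.3, 0.5, -1.8]
width: 0.0564
finger_force: 38.0
clock: 36.28
ee_pos: [0.6723, -0.1723, 0.12]
orientation: [-1.823, -2.557, 0.0]
contact_force: [-0.2, 0.1, -2.6]
width: 0.0565
finger_force: 37.9
[ 0.67229519 -0.17231143  0.11998287]
257.3669087316543 194.26519485160722
360.3270293432084 188.43526841164524
```

View pics/g8.png

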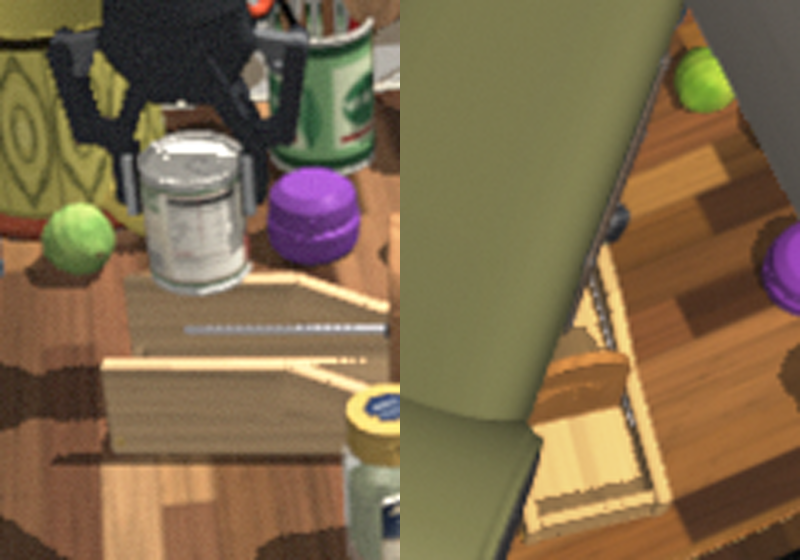

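The tin hangs upright over the rack at crop (195,215). I went about 18 mm too far in −y, so I'll correct that before lowering.

```bash

python3 -m handwheel '[[[-0.1,0.35,0],[0,0,0],1],[[-0.1,0.35,0],[0,0,0],1],[[0,0,0],[0,0,0],1],[[0,0,0],[0,0,0],1],[[0,0,0],[0,0,0],1]]'

```

```text
clock: 37.0
ee_pos: [0.6676, -0.1554, 0.1203]
orientation: [1.824, 2.557, -0.0]
contact_force: [-0.6, 0.2, -2.2]
width: 0.0564
finger_force: 37.9
```

```bash

python3 -m handwheel '[[[-0.04,0.03,-0.5],[0,0,0],1],[[0,0,-0.5],[0,0,0],1],[[0,0,-0.5],[0,0,0],1],[[0,0,-0.5],[0,0,0],1],[[0,0,-0.3],[0,0,0],1]]'
python3 -m handwheel '[[[0,0,-0.2],[0,0,0],1],[[0,0,-0.15],[0,0,0],1],[[0,0,-0.1],[0,0,0],1],[[0,0,0],[0,0,0],1],[[0,0,0],[0,0,0],1]]'

```

```text
clock: 37.62
ee_pos: [0.6659, -0.1543, 0.0613]
orientation: [-1.824, -2.556, 0.001]
contact_force: [0.4, -0.7, -2.7]
width: 0.0564
finger_force: 37.9
clock: 38.25
ee_pos: [0.6667, -0.1545, 0.0519]
orientation: [1.824, 2.557, 0.0]
contact_force: [0.2, -0.5, -2.1]
width: 0.0566
finger_force: 37.9
```

```bash

python3 -m handwheel '[[[0,0,-0.1],[0,0,0],1],[[0,0,-0.06],[0,0,0],1],[[0,0,0],[0,0,0],1],[[0,0,0],[0,0,0],1],[[0,0,0],[0,0,0],1]]'

```

```text
clock: 38.88
ee_pos: [0.6668, -0.1545, 0.0487]
orientation: [1.824, 2.557, 0.001]
contact_force: [-2.8, 0.6, 6.3]
width: 0.0567
finger_force: 38.6
```

```bash

python3 -m handwheel '[[[0,0,0],[0,0,0],0.1],[[0,0,0],[0,0,0],-0.4],[[0,0,0],[0,0,0],-1],[[0,0,0],[0,0,0],-1],[[0,0,0.4],[0,0,0],-1]]' 30
python3 -m handwheel '[[[0,0,0.9],[0,0,0],-1],[[0,0,1],[0,0,0],-1],[[0,0,1],[0,0,0],-1],[[0,0,1],[0,0,0],-0.2],[[0,0,0.5],[0,0,0],-0.2]]'
python3 -m handwheel '[[[-0.7,-0.22,0],[0,0,0],-0.2],[[-0.7,-0.23,0],[0,0,0],-0.2],[[-0.7,-0.23,0],[0,0,0],-0.2],[[-0.7,-0.23,0],[0,0,0],-0.2],[[-0.7,-0.23,0],[0,0,0],-0.2]]'
python3 -m handwheel '[[[-0.7,-0.23,0],[0,0,0],-0.2],[[0,0,0],[0,0,0],-0.2],[[0,0,0],[0,0,0],-0.2],[[0,0,0],[0,0,0],-0.2],[[0,0,0],[0,0,0],-0.2]]'

```

```text
clock: 39.5
ee_pos: [0.6656, -0.1542, 0.0568]
orientation: [-1.823, -2.556, 0.001]
contact_force: [-0.5, 0.7, -0.3]
width: 0.0855
finger_force: 0.0
clock: 40.12
ee_pos: [0.6675, -0.1547, 0.1699]
orientation: [1.823, 2.555, 0.002]
contact_force: [-0.2, -0.5, 0.3]
width: 0.052
finger_force: 0.0
clock: 40.75
ee_pos: [0.5782, -0.183, 0.1674]
orientation: [-1.824, -2.557, 0.0]
contact_force: [0.0, -0.2, 0.6]
width: 0.0512
finger_force: 0.0
clock: 41.38
ee_pos: [0.5621, -0.1885, 0.1674]
orientation: [1.824, 2.558, 0.0]
contact_force: [-0.1, 0.1, -0.9]
width: 0.0512
finger_force: 0.0
```

```bash

python3 -m handwheel '[[[-0.06,0,-0.6],[0,0,0],-0.2],[[0,0,-0.8],[0,0,0],-0.2],[[0,0,-0.8],[0,0,0],-0.2],[[0,0,-0.35],[0,0,0],-0.2],[[0,0,0],[0,0,0],-0.2]]' 30
python3 -m handwheel '[[[0,0,0],[0,0,0],0.2],[[0,0,0],[0,0,0],0.5],[[0,0,0],[0,0,0],1],[[0,0,0],[0,0,0],1],[[0,0,0],[0,0,0],1]]' 30
python3 -m handwheel '[[[0.4,0.13,0],[0,0,0],1],[[0.6,0.21,0],[0,0,0],1],[[0.6,0.21,0],[0,0,0],1],[[0.6,0.21,0],[0,0,0],1],[[0.3,0.1,0],[0,0,0],1]]'

```

```text
clock: 42.0
ee_pos: [0.5593, -0.1884, 0.1027]
orientation: [-1.823, -2.556, 0.001]
contact_force: [-0.4, 0.4, 0.8]
width: 0.0514
finger_force: 0.0
clock: 42.62
ee_pos: [0.5603, -0.1889, 0.1045]
orientation: [1.823, 2.557, 0.0]
contact_force: [-1.9, -0.3, 5.1]
width: 0.0072
finger_force: 33.0
clock: 43.25
ee_pos: [0.6232, -0.1664, 0.1045]
orientation: [-1.823, -2.558, -0.001]
contact_force: [-3.1, 1.5, 7.3]
width: 0.0074
finger_force: 33.2
```

```bash

python3 -m handwheel '[[[0.12,0.04,0],[0,0,0],1],[[0.08,0.03,0],[0,0,0],1],[[0,0,0],[0,0,0],1],[[0,0,0],[0,0,0],1],[[0,0,0],[0,0,0],1]]' 30

```

```text
clock: 43.88
ee_pos: [0.628, -0.1646, 0.1045]
orientation: [1.823, 2.558, 0.003]
contact_force: [-0.9, 2.4, 5.9]
width: 0.0072
finger_force: 33.0
```

```bash

python3 -m handwheel '[[[0,0,0],[0,0,0],0.5],[[0,0,0],[0,0,0],0.1],[[0,0,0],[0,0,0],-0.2],[[0,0,0],[0,0,0],-0.2],[[0,0,0.5],[0,0,0],-0.2]]' 30
python3 -m handwheel '[[[0,0,0.9],[0,0,0],-0.2],[[0,0,0.9],[0,0,0],-0.2],[[0,0,0.9],[0,0,0],-0.2],[[-0.2,0.2,0.5],[0,0,-1],-1],[[-0.3,0.25,0],[0,0,-1],-1]]'
python3 -m handwheel '[[[-0.3,0.25,0],[0,0,-1],-1],[[-0.3,0.25,0],[0,0,-1],-1],[[-0.3,0.25,0],[0,0,-1],-1],[[-0.3,0.25,0],[0,0,-1],-1],[[-0.3,0.25,0],[0,0,-1],-1]]'
python3 -m handwheel '[[[-0.3,0.25,0],[0,0,-1],-1],[[-0.3,0.25,0],[0,0,-1],-1],[[-0.3,0.25,0],[0,0,-1],-1],[[-0.3,0.25,0],[0,0,-1],-1],[[-0.3,0.25,0],[0,0,-1],-1]]'
python3 -m handwheel '[[[-0.3,0.3,0],[0,0,-1],-1],[[-0.3,0.3,0],[0,0,-1],-1],[[-0.2,0.2,0],[0,0,-1],-1],[[0,0,0],[0,0,0],-1],[[0,0,0],[0,0,0],-1]]'

```

```text
clock: 44.5
ee_pos: [0.6265, -0.1652, 0.1156]
orientation: [-1.823, -2.555, 0.001]
contact_force: [0.1, -0.1, 0.2]
width: 0.051
finger_force: 0.0
clock: 45.12
ee_pos: [0.6163, -0.1545, 0.1989]
orientation: [2.084, 2.346, 0.003]
contact_force: [-0.6, -0.5, 1.2]
width: 0.0843
finger_force: 0.0
clock: 45.75
ee_pos: [0.5775, -0.1228, 0.1974]
orientation: [2.622, 1.729, 0.001]
contact_force: [-0.2, 0.0, 0.3]
width: 0.0856
finger_force: 0.0
clock: 46.38
ee_pos: [0.5401, -0.0916, 0.1974]
orientation: [2.98, 0.991, 0.002]
contact_force: [-0.3, -0.0, 0.1]
width: 0.0853
finger_force: 0.0
clock: 47.0
ee_pos: [0.5205, -0.0719, 0.1969]
orientation: [3.098, 0.521, 0.002]
contact_force: [0.9, 0.2, -0.6]
width: 0.085
finger_force: 0.0
```

```bash

python3 -m handwheel '[[[-0.07,0.05,-0.9],[0,0,0],-1],[[0,0,-1],[0,0,0],-1],[[0,0,-1],[0,0,0],-1],[[0,0,-1],[0,0,0],-1],[[0,0,-0.8],[0,0,0],-1]]'
python3 -m handwheel '[[[0,0,-0.3],[0,0,0],-1],[[0,0,0],[0,0,0],-0.2],[[0,0,0],[0,0,0],0.3],[[0,0,0],[0,0,0],1],[[0,0,0],[0,0,0],1]]' 40
python3 -m handwheel '[[[0,0,0],[0,0,0],1],[[0,0,0],[0,0,0],1],[[0,0,0],[0,0,0],1],[[0,0,0],[0,0,0],1],[[0,0,0],[0,0,0],1]]' 40

```

```text
clock: 47.62
ee_pos: [0.5184, -0.0707, 0.078]
orientation: [3.098, 0.52, -0.0]
contact_force: [-0.8, -0.2, 0.7]
width: 0.0854
finger_force: 0.0
clock: 48.25
ee_pos: [0.5193, -0.0707, 0.0725]
orientation: [3.098, 0.518, 0.004]
contact_force: [0.8, -0.2, 6.3]
width: 0.0403
finger_force: 39.1
clock: 48.88
ee_pos: [0.5193, -0.0707, 0.0725]
orientation: [3.098, 0.518, 0.004]
contact_force: [0.9, -0.9, 5.3]
width: 0.0401
finger_force: 39.1
```

```bash

python3 -m handwheel '[[[0,0,0.6],[0,0,0],1],[[0,0,0.9],[0,0,0],1],[[0,0,1],[0,0,0],1],[[0,0,0.9],[0,0,0],1],[[0,0,0.3],[0,0,0],1]]' 40
python3 -m handwheel '[[[0.05,-0.5,0],[0,0,0],1],[[0.05,-0.9,0],[0,0,0],1],[[0.05,-0.9,0],[0,0,0],1],[[0.05,-0.9,0],[0,0,0],1],[[0.05,-0.9,0],[0,0,0],1]]'
python3 -m handwheel '[[[0.05,-0.8,0],[0,0,0],1],[[0,-0.3,0],[0,0,0],1],[[0,0,0],[0,0,0],1],[[0,0,0],[0,0,0],1],[[0,0,0],[0,0,0],1]]'

```

```text
clock: 49.5
ee_pos: [0.5191, -0.0705, 0.1657]
orientation: [3.098, 0.519, 0.004]
contact_force: [-0.2, 0.2, -0.9]
width: 0.04
finger_force: 39.5
clock: 50.12
ee_pos: [0.5235, -0.1742, 0.1624]
orientation: [-3.098, -0.518, 0.004]
contact_force: [0.0, -0.1, -0.1]
width: 0.0403
finger_force: 39.5
clock: 50.75
ee_pos: [0.5258, -0.1998, 0.1639]
orientation: [-3.098, -0.52, -0.0]
contact_force: [-0.2, 0.0, -1.5]
width: 0.04
finger_force: 39.4
```

```bash

python3 -m handwheel '[[[0.04,-0.04,-0.5],[0,0,0],1],[[0,0,-0.8],[0,0,0],1],[[0,0,-0.8],[0,0,0],1],[[0,0,-0.6],[0,0,0],1],[[0,0,-0.2],[0,0,0],1]]'
python3 -m handwheel '[[[0,0,-0.1],[0,0,0],1],[[0,0,-0.08],[0,0,0],1],[[0,0,0],[0,0,0],1],[[0,0,0],[0,0,0],1],[[0,0,0],[0,0,0],1]]'

```

```text
clock: 51.38
ee_pos: [0.5259, -0.201, 0.0899]
orientation: [-3.097, -0.519, 0.003]
contact_force: [-0.3, -0.2, -1.3]
width: 0.04
finger_force: 39.5
clock: 52.0
ee_pos: [0.5269, -0.2015, 0.0871]
orientation: [3.098, 0.518, 0.001]
contact_force: [0.0, -0.5, -0.8]
width: 0.0404
finger_force: 39.4
```

```bash

python3 -m handwheel '[[[0,0,-0.08],[0,0,0],1],[[0,0,-0.06],[0,0,0],1],[[0,0,0],[0,0,0],1],[[0,0,0],[0,0,0],1],[[0,0,0],[0,0,0],1]]'

```

```text
clock: 52.62
ee_pos: [0.5273, -0.2015, 0.0845]
orientation: [3.098, 0.518, 0.002]
contact_force: [-1.0, 0.6, 6.7]
width: 0.0402
finger_force: 40.2
```

```bash

python3 -m handwheel '[[[0,0,0],[0,0,0],0.4],[[0,0,0],[0,0,0],-0.3],[[0,0,0],[0,0,0],-1],[[0,0,0],[0,0,0],-1],[[0,0,0.5],[0,0,0],-1]]'
python3 -m handwheel '[[[0,0,1],[0,0,0],-1],[[0,0,1],[0,0,0],-1],[[0,0,1],[0,0,0],-1],[[0,0,1],[0,0,0],-1],[[0,0,1],[0,0,0],-1]]'
python3 -m handwheel '[[[0,0,1],[0,0,0],-1],[[0,0,1],[0,0,0],-1],[[-0.3,0.7,0],[0,0,0],-1],[[-0.35,0.85,0],[0,0,0],-1],[[-0.35,0.85,0],[0,0,0],-1]]'
python3 -m handwheel '[[[-0.38,0.9,0],[0,0,0],-1],[[-0.38,0.9,0],[0,0,0],-1],[[-0.38,0.9,0],[0,0,0],-1],[[-0.38,0.9,0],[0,0,0],-1],[[-0.38,0.9,0],[0,0,0],-1]]'
python3 -m handwheel '[[[-0.35,0.8,0],[0,0,0],-1],[[-0.2,0.5,0],[0,0,0],-1],[[0,0,0],[0,0,0],-1],[[0,0,0],[0,0,0],-1],[[0,0,0],[0,0,0],-1]]'

```

```text
clock: 53.25
ee_pos: [0.5257, -0.2011, 0.0952]
orientation: [-3.097, -0.518, 0.004]
contact_force: [0.0, -0.5, -0.1]
width: 0.0853
finger_force: 0.0
clock: 53.88
ee_pos: [0.5268, -0.2015, 0.2226]
orientation: [3.098, 0.518, 0.001]
contact_force: [-0.3, -0.9, 1.0]
width: 0.0855
finger_force: 0.0
clock: 54.5
ee_pos: [0.5, -0.1394, 0.2697]
orientation: [-3.097, -0.519, 0.003]
contact_force: [1.0, -1.4, 0.5]
width: 0.0857
finger_force: 0.0
clock: 55.12
ee_pos: [0.4523, -0.0271, 0.27]
orientation: [-3.098, -0.52, 0.003]
contact_force: [-0.8, 0.9, -0.0]
width: 0.0854
finger_force: 0.0
clock: 55.75
ee_pos: [0.4408, 0.0031, 0.2707]
orientation: [3.099, 0.517, -0.0]
contact_force: [0.4, 0.2, 0.1]
width: 0.0856
finger_force: 0.0
```

```bash

python3 -m handwheel '[[[0,0.04,-0.8],[0,0,0],-1],[[0,0,-1],[0,0,0],-1],[[0,0,-1],[0,0,0],-1],[[0,0,-1],[0,0,0],-1],[[0,0,-0.8],[0,0,0],-1]]'
python3 -m handwheel '[[[0,0,0],[0,0,0],-0.4],[[0,0,0],[0,0,0],0],[[0,0,0],[0,0,0],0.4],[[0,0,0],[0,0,0],1],[[0,0,0],[0,0,0],1]]' 40
python3 -m handwheel '[[[0,0,0],[0,0,0],1],[[0,0,0],[0,0,0],1],[[0,0,0],[0,0,0],1],[[0,0,0],[0,0,0],1],[[0,0,0],[0,0,0],1]]' 40

```

```text
clock: 56.38
ee_pos: [0.4405, 0.0039, 0.1547]
orientation: [3.099, 0.517, -0.001]
contact_force: [0.5, 0.1, -0.1]
width: 0.0852
finger_force: 0.0
clock: 57.0
ee_pos: [0.4415, 0.0045, 0.1567]
orientation: [3.098, 0.518, 0.004]
contact_force: [0.9, 0.4, 3.6]
width: 0.056
finger_force: 43.0
clock: 57.62
ee_pos: [0.4415, 0.0046, 0.1566]
orientation: [3.098, 0.519, 0.003]
contact_force: [1.0, 0.5, 6.1]
width: 0.0563
finger_force: 43.2
```

```bash

python3 -m handwheel '[[[0,0,0.5],[0,0,0],1],[[0,0,0.9],[0,0,0],1],[[0,0,0.9],[0,0,0],1],[[0,0,0.9],[0,0,0],1],[[0,0,0.9],[0,0,0],1]]' 40
python3 -m handwheel '[[[0,0,0.9],[0,0,0],1],[[0.3,-0.4,0.3],[0,0,0],1],[[0.6,-0.76,0],[0,0,0],1],[[0.6,-0.76,0],[0,0,0],1],[[0.6,-0.76,0],[0,0,0],1]]'
python3 -m handwheel '[[[0.6,-0.76,0],[0,0,0],1],[[0.6,-0.76,0],[0,0,0],1],[[0.6,-0.76,0],[0,0,0],1],[[0.6,-0.76,0],[0,0,0],1],[[0.6,-0.76,0],[0,0,0],1]]'
python3 -m handwheel '[[[0.5,-0.6,0],[0,0,0],1],[[0.3,-0.35,0],[0,0,0],1],[[0,0,0],[0,0,0],1],[[0,0,0],[0,0,0],1],[[0,0,0],[0,0,0],1]]'

```

```text
clock: 58.25
ee_pos: [0.4396, 0.0046, 0.2589]
orientation: [-3.098, -0.518, 0.003]
contact_force: [0.4, 0.4, -2.7]
width: 0.0555
finger_force: 43.2
clock: 58.88
ee_pos: [0.4933, -0.0637, 0.2875]
orientation: [-3.098, -0.518, 0.003]
contact_force: [0.4, 0.9, -2.2]
width: 0.0559
finger_force: 43.2
clock: 59.5
ee_pos: [0.5684, -0.1589, 0.2873]
orientation: [-3.098, -0.518, 0.002]
contact_force: [0.1, 1.0, -2.1]
width: 0.0557
finger_force: 43.2
clock: 60.12
ee_pos: [0.5876, -0.1806, 0.2885]
orientation: [-3.098, -0.519, 0.0]
contact_force: [0.2, 0.3, -1.2]
width: 0.056
finger_force: 43.2
```

```bash

python3 -m handwheel '[[[0.04,0,-0.6],[0,0,0],1],[[0,0,-0.9],[0,0,0],1],[[0,0,-0.9],[0,0,0],1],[[0,0,-0.9],[0,0,0],1],[[0,0,-0.8],[0,0,0],1]]'
python3 -m handwheel '[[[0,0,-0.3],[0,0,0],1],[[0,0,-0.1],[0,0,0],1],[[0,0,0],[0,0,0],1],[[0,0,0],[0,0,0],1],[[0,0,0],[0,0,0],1]]'

```

```text
clock: 60.75
ee_pos: [0.5882, -0.1806, 0.1839]
orientation: [-3.098, -0.519, 0.002]
contact_force: [0.0, 0.7, -2.4]
width: 0.056
finger_force: 43.2
clock: 61.38
ee_pos: [0.5894, -0.1813, 0.1764]
orientation: [3.098, 0.518, 0.002]
contact_force: [-0.2, 0.4, -1.1]
width: 0.056
finger_force: 43.2
```

```bash

python3 -m handwheel '[[[0,0,-0.16],[0,0,0],1],[[0,0,-0.08],[0,0,0],1],[[0,0,-0.05],[0,0,0],1],[[0,0,0],[0,0,0],1],[[0,0,0],[0,0,0],1]]'

```

```text
clock: 62.0
ee_pos: [0.5891, -0.1811, 0.1688]
orientation: [-3.098, -0.519, -0.0]
contact_force: [-0.7, 0.0, -0.4]
width: 0.0558
finger_force: 43.4
```

```bash

python3 -m handwheel '[[[0,0,-0.04],[0,0,0],1],[[0,0,0],[0,0,0],1],[[0,0,0],[0,0,0],0.2],[[0,0,0],[0,0,0],-0.5],[[0,0,0],[0,0,0],-1]]'
python3 -m handwheel '[[[0,0,0],[0,0,0],-1],[[0,0,0.5],[0,0,0],-1],[[0,0,1],[0,0,0],-1],[[0,0,1],[0,0,0],-1],[[0,0,1],[0,0,0],-1]]'
python3 -m handwheel '[[[0,0,1],[0,0,0],-1],[[-0.5,0.7,0.5],[0,0,0],-1],[[-0.7,0.7,0],[0,0,0],-1],[[-0.7,0.7,0],[0,0,0],-1],[[-0.7,0.7,0],[0,0,0],-1]]'
python3 -m handwheel '[[[-0.7,0.7,0],[0,0,0],-1],[[-0.7,0.7,0],[0,0,0],-1],[[-0.7,0.7,0],[0,0,0],-1],[[-0.7,0.7,0],[0,0,0],-1],[[0,0,0],[0,0,0],-1]]'
python3 - <<'E'
from h import *
import cv2
o=np.zeros((560,800,3),np.uint8)
for i,n in enumerate(("scene","top")):
    a=bot.get_image(n)[:,:,::-1].copy(); cv2.imwrite(f"pics/{n}9.png",a)
    x0,y0=((190,170) if i==0 else (250,100))
    o[:560,i*400:i*400+400]=cv2.resize(a[y0:y0+252,x0:x0+180],(400,560),interpolation=cv2.INTER_CUBIC)
cv2.imwrite("pics/g9.png",o)
E
```

```text
clock: 62.62
ee_pos: [0.5891, -0.1813, 0.1674]
orientation: [3.098, 0.518, -0.0]
contact_force: [-0.4, -0.3, -0.4]
width: 0.0802
finger_force: 0.0
clock: 63.25
ee_pos: [0.5892, -0.1813, 0.2568]
orientation: [3.098, 0.518, 0.001]
contact_force: [0.3, 0.9, 0.0]
width: 0.0852
finger_force: 0.0
clock: 63.88
ee_pos: [0.5224, -0.1097, 0.2927]
orientation: [-3.098, -0.519, 0.001]
contact_force: [0.1, 0.7, -0.7]
width: 0.0856
finger_force: 0.0
clock: 64.5
ee_pos: [0.4519, -0.0399, 0.2929]
orientation: [-3.098, -0.522, 0.001]
contact_force: [0.5, 0.0, -0.8]
width: 0.0848
finger_force: 0.0
```

View pics/g9.png

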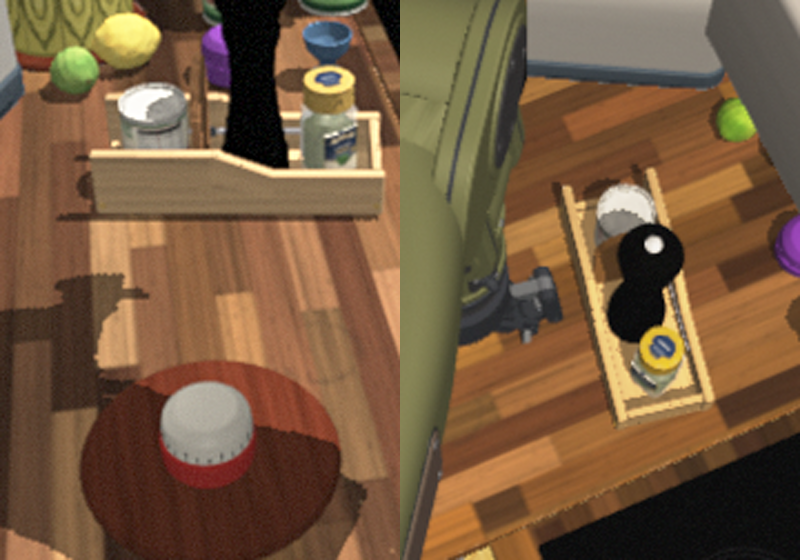

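Everything stands where it should: mill knob at top-view pixel (364,209) against (364,210) at the start, jar cap at (367.5,256.6) against (368.5,257). The tin is behind the closed divider, the timer is on the board, and the robot is clear.

```bash
python3 -c "
from bench import bot;print(bot.sign_off())"
```

```text
the job is handed in; nothing more can be done
None
```

I finished the job and handed it in at about 65 s of the 152 s, but the hand-in returned no verdict. In the last pictures the timer stands on the round board and the tin is behind the divider. The divider is back at its rear stop, the mill and jar are within about 2 mm of where they stood, and I never touched the egg cup.

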